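# Latch open the tongs caddy and angle the tongs out through its short mouth

## Task

Press the red lever at the front of the tongs caddy down until it snaps and stays down by itself, which slides the shutter open, and let go of it. Then take the serving tongs, which are longer than the caddy's mouth, out through the mouth at a slant and finish still holding them still in the gripper, all of them at least 5 cm above the caddy and touching nothing else, with the lever left down. Leave the honey jar and the two loose cheeses near the caddy where they are.

Things in the scene. Friction and masses are not known exactly. Their poses are not given: they have to be found in the camera images.
- caddy: Fixed steel tray, 132 mm wide (x) x 280 mm long (y); origin: centre of underside, x away from the robot (yaw within 0.25 rad), y left, z up. Inner floor z = 0.004, inside x +-0.060, y +-0.136. White top plate z = 0.054 (underside) to 0.059, with one mouth, y -0.050 to 0.110; rails on the long walls up to z = 0.065. Under the plate: a pocket at the -y end (86 mm), a lip at +y (26 mm).
- mouth (a point): Centre of the mouth (120 mm wide in x, 160 mm long in y) at the plate's upper face: (0, 0.030, 0.059) in the caddy's frame, same axes. Way out for the tongs: slide them into the -y pocket till their +y end is free of the lip, tilt that end up, draw them out along their length, lift.
- lever (a joint): Sprung lever at the caddy's front, rad: 0 up at rest, 0.5 fully down. Hinge line along the caddy's y at (-0.078, 0.035, 0.046) in its frame; the lever points to -x, 62 mm long, leaning 0.22 rad up at rest, 0.28 down when pressed. About 7 N on the pad presses it. Let go before about 0.3 it springs back; beyond that it snaps to 0.5 and stays.
- lever_pad (a point): Middle of the upper face of the red pad (28 mm along the lever, 30 mm across) at the lever's free end; moves with it, about 25 mm down in all, and stays about 50 mm out from the hinge line.
- shutter (a joint): Travel (m) of the clear sliding shutter with blue edges (118 x 92 x 5 mm) on the plate, upper face z = 0.065 in the caddy's frame: 0 shut (covers the mouth from y = -0.050 to 0.042), 0.092 open (back over the pocket, mouth free). Geared to the lever, moves only with it.
- serving_tongs: Loose rigid steel spring tongs, 0.11 kg, 217 mm long (y), 46 mm over both arms (x), 22 mm high; origin: centre of the underside, z up. They lie flat on the caddy's inner floor along its y (within 0.05 rad), both ends under the plate. Grasp across both arms near the middle.
- tongs_end_a (a point): +y end of the tongs (the bent end): (0, 0.108, 0.010) in the tongs' frame.
- tongs_end_b (a point): -y end of the tongs (the tips): (0, -0.108, 0.010) in the tongs' frame.
- honey_pot: Loose glass jar of honey, 71 mm across, 110 mm tall, standing near the caddy; origin at the centre of its underside. Not to be moved.
- drum_cheese: Loose pale drum-shaped cheese, 63 mm across, 72 mm tall, near the caddy; origin at the centre of its underside. Not to be moved.
- ash_cheese: Loose grey flat-topped pyramid cheese, 57 x 63 x 54 mm, near the caddy; origin at the centre of its underside. Not to be moved.

How it is judged (in metres and radians):
On the way, in this order (a step that is already met when the one before it is completed fails the run):
1. the lever is latched down by its detent and nothing presses on it, with the tongs still in the caddy (value of joint lever above 0.45 rad and contact force between anything else and lever below 0.3 N and z of serving_tongs in the frame of caddy below 0.04 m), for 0.2 s.
2. the tongs are slanted through the mouth: one end above the top plate, the other still under it (((z of tongs_end_a in the frame of mouth above 0 m and z of tongs_end_b in the frame of mouth below -0.005 m) or (z of tongs_end_b in the frame of mouth above 0 m and z of tongs_end_a in the frame of mouth below -0.005 m))), for 0.05 s.
At the end, for the whole second after the job is handed in: Both ends of the tongs are over 40 mm above the caddy's top plate, gripped by the fingers (over 1 N), still (under 0.03 m/s) and touching neither caddy, jar nor cheeses; the lever is still latched (over 0.45 rad); jar and both cheeses stand within 20 mm of where they were (z of each of tongs_end_a, tongs_end_b in the frame of mouth above 0.04 m and contact force between the fingers and serving_tongs above 1 N and contact force between serving_tongs and caddy below 0.05 N and linear speed of serving_tongs below 0.03 m/s and value of joint lever above 0.45 rad and distance of each of honey_pot, drum_cheese, ash_cheese from where it was at the start of the episode below 0.02 m and contact force between serving_tongs and honey_pot below 0.05 N and contact force between serving_tongs and drum_cheese below 0.05 N and contact force between serving_tongs and ash_cheese below 0.05 N); the arm keeps its last pose, push and grip.
It fails at once if the honey jar or a cheese is moved by more than 30 mm (distance of any of honey_pot, drum_cheese, ash_cheese from where it was at the start of the episode above 0.03 m).
It also fails if it takes over 48 s, if anything falls off the work surface, if the arm or the gripper's body presses on something with over 40 N, if the wrist force passes 120 N, or if a joint passes its speed limit or range.

## Robot

A 6-joint arm with a two-finger parallel gripper is mounted at the origin on a cart in front of the work surface, level with it; the furniture and walls round the work are solid. World frame = base frame: x ahead of the robot, y to its left, z up, the work surface at z = 0. Lengths are in mm, angles in degrees, forces in N, time in s.
With the tool pointing down it reaches from about 200 to 875 mm from the base axis. Payload 3.4 kg.
Tool frame: the origin (TCP) lies midway between the tips of the shut fingers; the grasp point (between the pads) lies 19 mm behind it; x points along the fingers, z is the direction in which the jaws open and shut, and the axes are right-handed (so a half turn about x gives the same grasp; the last joint's range is limited). The gripper opens to 94 mm and grips with 3 to 60 N. Pads are 16 mm wide; open, the fingers measure 119 mm over their backs; the gripper's body (75 mm by 177 mm) begins 78 mm behind the grasp point.
Start: joints at [64.458, 15.808, 86.224, -0, 77.962, -6.933], TCP at [183.513, 544.969, 173.593] pointing down, gripper open.
Joint ranges: [-165.64, 165.64], [-43.16, 119.46], [12.63, 154.43], [-67.54, 247.53], [6.08, 155.33], [-154.97, 154.97]. Speed limits (degrees/s): [147.25, 147.25, 180, 180, 180, 180].

## Interface

Orientations are given as [roll, pitch, yaw] about the fixed x, y, z axes, in that order (R = Rz(yaw) Ry(pitch) Rx(roll)).
In Python, from workcell import ctrl gives the robot as it stands.
- The arm moves only by the shell command python3 -m handwheel 'ROWS' [FORCE]. ROWS is a JSON object of lists of equal length, an entry for each row: "gripper": the finger opening in mm, from 0 to 94; "slide": the shift along the tool's x, y, z in mm, a list of three; "twist": the turn about the tool's x in degrees. In form: {"gripper": [gripper, ...], "slide": [[dx, dy, dz], ...], "twist": [twist, ...]}. A call has 1 to 8 rows; each row is the pose to reach, as a shift and turn from the pose commanded when the call began, along the tool's axes at that moment; what a row does not reach only later rows make up. A row lasts 1/12 s, in which the tool goes at most 41.7 mm and 7.16 degrees, less where a joint would pass 70% of its speed; a pose out of reach is approached as far as the arm can. A call with a gripper value outside its range is refused whole. The fingers move at their own pace and stop on an object; FORCE is the grip in N (left out, the last holds). Time passes only in rows, so rows that repeat a pose let the fingers close. It gives the time, the measured TCP pose, the force and the opening at its end, in the units of the state.
- ctrl.read_state(): the state, without advancing time (a new reading comes with each control period).
- ctrl.grab_frame(name): name is "scene" or "top" or "wrist"; returns the picture (420x560x3 uint8, red, green, blue); there is no depth.
- ctrl.camera_params(name): a dict with "mtx" (3x3 intrinsics, pixels), "D" ([k1, k2, p1, p2, k3] as OpenCV has them; the pictures are not rectified), "position" and "attitude" of the camera in the world. Camera axes: x right, y down, z forward; pixel columns grow to the right and rows downward; lengths in mm; the calibration is good to about 2 mm. A picture is of the moment at which its call begins: read the wrist's pose just before it. camera_params takes no time and is no camera call; for the wrist camera it gives the pose at the moment of the call.
- ctrl.finish_job(): hands the job in, once; it reports no verdict.
Trained networks look in the newest picture that a camera, given by its name, has taken for a name from the list of things; names that differ only in an ending like _2 or _b are one class to them, and where a whole thing is asked for, a point or a joint stands for the part that bears it (a point fixed in the world has none). Each returns a list of dicts, best first, with "confidence" (0 to 1); they miss things now and then, are a little off and sometimes report something else, mostly with a low value. They report only what shows in the picture. A call takes as long as a camera call.
- ctrl.regions_of(thing, camera): "mask" (420x560 bool, what is visible of it) and "xy" ([column, row] in pixels, amid what is visible of it).
The state is a dict: "clock": time; "joints": joint angles; "joint_velocities": joint speeds; "joint_efforts": joint torques, N m; "tool_pos": TCP position; "orientation": TCP orientation; "contact_force": force on the tool from outside, world axes, zero at the start; "moment": the same for the moment, N m; "gripper_width": finger opening in mm.
Only numpy, scipy, OpenCV 4.12 (cv2) and the standard library are available. Lean on these libraries where they do the work, as an engineer would, in place of code of your own. Each camera call takes 0.05 s, during which the arm holds its last target. There are 200 camera calls.

## Working session

There is one attempt and no reset: what is moved stays moved. The work goes in short steps, Python scripts to look and compute and a shell command to move; the robot and the scene stay as the last step left them, time stands still between calls to the robot, and variables do not carry over. Pictures are saved under pics/ and viewed, about 8 in all and at most 12, crops included, and the job is handed in when it is done.

```bash
mkdir -p pics; ls; cat > h.py <<'E'
import numpy as np, cv2
from workcell import ctrl
from scipy.spatial.transform import Rotation as R
def cam(n):
    p=ctrl.camera_params(n); return p
def shot(n,f=None):
    im=ctrl.grab_frame(n)
    if f: cv2.imwrite('pics/'+f,im[:,:,::-1])
    return im
E
python3 - <<'E'
from h import *
print(ctrl.read_state())
for n in ("top","scene","wrist"):
    print(n,cam(n))
a=shot("top","top1.png");b=shot("scene","scene1.png")
for t in ("caddy","lever_pad","lever","shutter","serving_tongs","honey_pot","drum_cheese","ash_cheese"):
    for c in ("top","scene"):
        r=ctrl.regions_of(t,c)
        print(t,c,[(round(q["confidence"],2),np.round(q["xy"]),int(q["mask"].sum())) for q in r[:2]])
E
```

```text
pics
{'clock': 0.0, 'joints': array([ 6.44577647e+01,  1.58477737e+01,  8.62940215e+01,  2.12903841e-04,
        7.79618826e+01, -6.93486718e+00]), 'joint_velocities': array([0.11953984, 0.00197616, 0.0094438 , 0.0134997 , 0.04664881,
       0.10000187]), 'joint_efforts': array([-9.63979829e-06, -4.04585159e+01, -2.37232429e+01,  7.00285030e-02,
        3.42823262e-02, -1.38687537e-04]), 'tool_pos': array([183.225885  , 544.37203949, 172.71162861]), 'orientation': array([ 172.95010719,   89.896322  , -115.65730551]), 'contact_force': array([0.05173676, 0.48855916, 0.61751704]), 'moment': array([-0.02184146, -0.00476136,  0.02245241]), 'gripper_width': 93.94900379122916}
top {'mtx': array([[510.60283823,   0.        , 289.31671772],
       [  0.        , 510.60283823, 208.05002977],
       [  0.        ,   0.        ,   1.        ]]), 'D': array([0.02527067, 0.        , 0.        , 0.        , 0.        ]), 'position': array([ 445.8146747 , -169.02076825, 1195.12867413]), 'attitude': array([-173.32987409,    0.35918491,  -88.71768002])}
scene {'mtx': array([[481.19481241,   0.        
[... 779 characters left out ...]
rray([369., 276.]), 12999)]
lever_pad top [(0.9, array([371., 289.]), 438)]
lever_pad scene [(0.79, array([324., 303.]), 623)]
lever top [(0.91, array([374., 289.]), 454)]
lever scene [(0.88, array([324., 304.]), 663)]
shutter top []
shutter scene [(0.86, array([367., 264.]), 2721)]
serving_tongs top []
serving_tongs scene [(0.69, array([315., 262.]), 391)]
honey_pot top [(0.57, array([320., 142.]), 1140)]
honey_pot scene [(0.92, array([335., 173.]), 1902)]
drum_cheese top [(0.9, array([189., 169.]), 697), (0.47, array([380., 244.]), 7942)]
drum_cheese scene [(0.8, array([207., 159.]), 816)]
ash_cheese top [(0.96, array([188., 253.]), 652)]
ash_cheese scene [(0.75, array([151., 216.]), 913)]
```

View pics/top1.png

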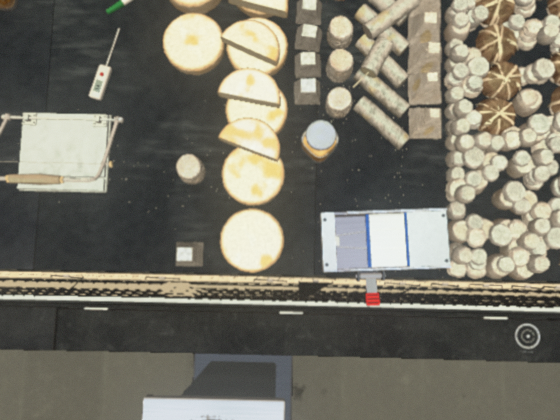

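View pics/scene1.png

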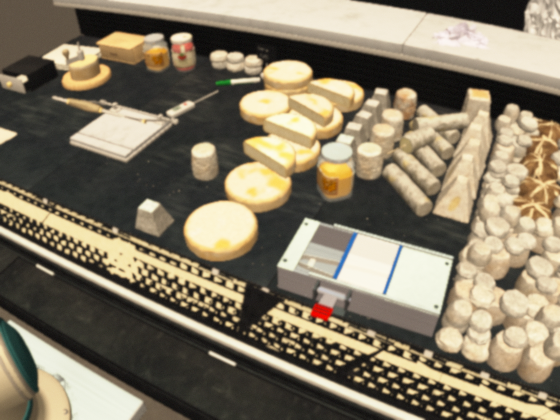

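```bash
cat >> h.py <<'E'
from scipy.optimize import minimize
def proj(P,p):
    Rw=R.from_euler('xyz',p["attitude"],degrees=True).as_matrix()
    q=(np.asarray(P)-p["position"])@Rw
    return cv2.projectPoints(q,np.zeros(3),np.zeros(3),p["mtx"],p["D"])[0][:,0]
def pose(P,v):
    return R.from_euler('z',v[2]).apply(P)+[v[0],v[1],0]
def ray(uv,n,z,p=None):
    p=p or cam(n); Rw=R.from_euler('xyz',p["attitude"],degrees=True).as_matrix()
    x=cv2.undistortPoints(np.array([[uv]],float),p["mtx"],p["D"])[0,0]
    d=Rw@[x[0],x[1],1]; return p["position"]+d*(z-p["position"][2])/d[2]
def box(a,b,h): return np.array([[x,y,z] for x in(-a,a) for y in(-b,b) for z in(0,h)],float)
def cyl(r,h): t=np.linspace(0,6.28,32);return np.array([[r*np.cos(a),r*np.sin(a),z] for a in t for z in(0,h)])
def fit(P,masks,v0,yaw=True):
    def cost(v):
        v=np.r_[v,0] if len(v)==2 else v
        c=0
        for p,m in masks:
            h=cv2.convexHull((proj(pose(P,v),p)*16).round().astype(np.int32))
            im=np.zeros((420*1,560*1),np.uint8); cv2.fillConvexPoly(im,h,255,cv2.LINE_AA,4)
            im=im/255.; c+=1-np.minimum(im,m).sum()/np.maximum(im,m).sum()
        return c
    v0=np.array(v0 if yaw else v0[:2],float)
    s=np.vstack([v0]+[v0+d for d in np.diag([15,15,.1][:len(v0)])])
    r=minimize(cost,v0,method='Nelder-Mead',options=dict(initial_simplex=s,xatol=.05,fatol=1e-4)); return r.x,r.fun
E
python3 - <<'E'
from h import *
shot("top");shot("scene")
def get(t,c): return ctrl.regions_of(t,c)[0]
def mk(t):
    out=[]
    for c in("top","scene"):
        m=get(t,c); out.append((cam(c),m["mask"].astype(float),m["xy"]))
    return out
M=mk("caddy")
for (c,i) in (("top",0),("scene",1)):
    for t in ("shutter","serving_tongs"):
        r=ctrl.regions_of(t,c)
        if r: M[i][1][r[0]["mask"]]=1
    for q in ctrl.regions_of("lever",c)[:1]: M[i][1][q["mask"]]=0
for i in range(2):
    m=cv2.morphologyEx(M[i][1].astype(np.uint8),cv2.MORPH_OPEN,np.ones((7,7)));m=cv2.morphologyEx(m,cv2.MORPH_CLOSE,np.ones((25,25)));M[i]=(M[i][0],m.astype(float))
g=ray((384,241),"top",60); print("guess",g)
for s in (M,M[:1],M[1:]):
    v,f=fit(box(66,140,65),s,[g[0],g[1],0]); print("caddy",v,f)
for c in("top","scene"):
    print("pad",c,ray(get("lever_pad",c)["xy"],c,52))
for t,P in (("honey_pot",cyl(35.5,110)),("drum_cheese",cyl(31.5,72)),("ash_cheese",box(28.5,31.5,54))):
    m=mk(t);g=ray(m[0][2],"top",40);print(t,fit(P,[q[:2] for q in m],[g[0],g[1],0],False))
s=ctrl.read_state();print(R.from_euler('xyz',s["orientation"],degrees=True).as_matrix().round(3))
E
```

```text
guess [ 509.39144368 -370.43305215   60.        ]
caddy [ 5.10869401e+02 -3.72555401e+02  6.68890434e-02] 0.10046459241093442
caddy [ 5.10448187e+02 -3.68672423e+02  6.41585565e-02] 0.04473258921984746
caddy [ 5.11593703e+02 -3.74041780e+02  6.64303671e-02] 0.04939196983992611Traceback (most recent call last):
  File "<stdin>", line 21, in <module>
  File "<stdin>", line 3, in get
IndexError: list index out of range
```

```bash
cat >> h.py <<'E'
def T():
    s=ctrl.read_state(); return s["tool_pos"],R.from_euler('xyz',s["orientation"],degrees=True).as_matrix()
def plan(w):  # world target of TCP -> slide
    p,r=T(); return (r.T@(np.array(w)-p)).round(1)
E
python3 - <<'E'
from h import *
for t,uv,z in (("jar",(320,134),110),("drum",(189,166),72),("ash",(186,253),54),("pad",(373,299),55)): print(t,ray(uv,"top",z).round())
print("pad",ray((322,312),"scene",55).round())
p,r=T();print(p,r.round(3))
print(plan((382,-345,170)),plan((450,100,180)))
a=np.degrees(np.arctan2(r[1,2],r[0,2]));print("jaw heading",a)
E
```

```text
jar [ 736. -222.  110.]
drum [667.  67.  72.]
ash [473.  69.  54.]
pad [ 382. -347.   55.]
pad [ 386. -347.   55.]
[183.51605836 544.96926437 173.59265081] [[ 0.    -0.948  0.319]
 [ 0.     0.319  0.948]
 [-1.    -0.     0.   ]]
[   3.5 -472.1 -780.1] [  -6.4 -394.5 -336.7]
jaw heading 71.39026647006354
```

```bash
python3 -m handwheel '{"gripper":[0,0,0,0,0,0,0,0],"slide":[[-6,-394,-337],[-6,-394,-337],[-6,-394,-337],[-6,-394,-337],[-6,-394,-337],[-6,-394,-337],[-6,-394,-337],[-6,-394,-337]],"twist":[67.7,67.7,67.7,67.7,67.7,67.7,67.7,67.7]}' 20; python3 - <<'E'
from h import *
p,r=T();print(p,np.degrees(np.arctan2(r[1,2],r[0,2])),plan((440,-100,180)),plan((382,-345,140)))
E
```

```text
clock: 2.12
tool_pos: [355.0, 257.1, 177.8]
orientation: [16.6, 89.9, 30.4]
contact_force: [2.4, 0.8, 0.9]
gripper_width: 43.8
[355.03229274 257.09585745 177.76241583] 13.76666915141459 [  -2.4 -367.1   -2.4] [  37.5 -591.2 -117.1]
```

```bash
python3 -m handwheel '{"gripper":[0,0,0,0,0,0,0,0],"slide":[[0,-367,-2],[0,-367,-2],[0,-367,-2],[0,-367,-2],[0,-367,-2],[0,-367,-2],[0,-367,-2],[0,-367,-2]],"twist":[10,10,10,10,10,10,10,10]}' 20; python3 - <<'E'
from h import *
p,r=T();print(p,np.degrees(np.arctan2(r[1,2],r[0,2])),plan((382,-345,120)))
E
```

```text
clock: 2.78
tool_pos: [433.9, -67.0, 177.8]
orientation: [-1.2, 89.9, 2.9]
contact_force: [1.8, 0.2, -0.5]
gripper_width: 0.6
[433.93244373 -67.03430749 177.77917768] 4.066597456328147 [  57.7 -273.6  -71.6]
```

```bash
python3 -m handwheel '{"gripper":[0,0,0,0,0,0,0,0],"slide":[[40,-268,-71],[40,-268,-71],[40,-268,-71],[40,-268,-71],[40,-268,-71],[40,-268,-71],[40,-268,-71],[40,-268,-71]],"twist":[0,0,0,0,0,0,0,0]}' 20; python3 - <<'E'
from h import *
p,r=T();print(p,np.degrees(np.arctan2(r[1,2],r[0,2])),plan((382,-345,120)))
c=cam("wrist");im=shot("wrist","w1.png")
print(c["position"],c["attitude"])
for t in("lever_pad","shutter","caddy"):
  for q in ctrl.regions_of(t,"wrist")[:1]: print(t,q["confidence"],q["xy"],ray(q["xy"],"wrist",54,c))
E
```

```text
clock: 3.45
tool_pos: [381.0, -343.2, 136.4]
orientation: [-112.6, 89.8, -108.8]
contact_force: [0.5, -0.3, 1.1]
gripper_width: 0.7
[ 381.02057498 -343.16812656  136.37379601] 3.81635662140763 [16.4 -1.8  0.9]
[ 376.29654057 -262.89406123  347.27803752] [1.63912472e+02 9.03215548e-02 3.78505458e+00]
lever_pad 0.75 [303.0, 212.4] [ 403.7678642  -345.26692167   54.        ]
shutter 0.67 [403.0, 251.1] [ 516.65548303 -381.83330478   54.        ]
caddy 0.56 [399.4, 209.6] [ 504.29606831 -335.51167956   54.        ]
```

View pics/w1.png

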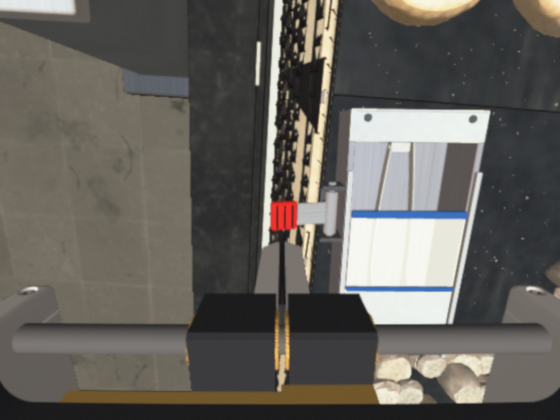

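```bash
python3 - <<'E'
from h import *
c=cam("wrist")
print("pad",ray((284,215),"wrist",57,c))
print("tip proj",proj([T()[0]],c))
for n,uv,z in(("++ corner L",(349,110),62),("++ corner R",(490,110),62),("blue+ L",(351,214),65),("blue+ R",(467,215),65),("blue- L",(348,289),65),("blue- R",(453,289),65)):
  print(n,ray(uv,"wrist",z,c).round(1))
ry=[.0]
v=[511,-371,.065]
P=np.array([[-66,140,59],[66,140,59],[-59,42,65],[59,42,65],[-59,-50,65],[59,-50,65],[-128,35,57]],float)
print(pose(P,v).round(1)); print(proj(pose(P,v),c).round())
E
```

```text
pad [ 385.25694857 -341.63784879   57.        ]
tip proj [[281.31826062 237.25289026]]
++ corner L [ 438.1 -234.1   62. ]
++ corner R [ 570.5 -224.    62. ]
blue+ L [ 452.8 -333.4   65. ]
blue+ R [ 571.5 -326.    65. ]
blue- L [ 461.2 -418.6   65. ]
blue- R [ 577.1 -410.8   65. ]
[[ 436.  -235.6   59. ]
 [ 567.8 -227.    59. ]
 [ 449.4 -332.9   65. ]
 [ 567.1 -325.3   65. ]
 [ 455.4 -424.7   65. ]
 [ 573.1 -417.1   65. ]
 [ 381.  -344.4   57. ]]
[[346. 112.]
 [484. 113.]
 [348. 213.]
 [463. 214.]
 [342. 294.]
 [448. 294.]
 [280. 217.]]
```

```bash
python3 -m handwheel '{"gripper":[0,0,0,0,0,0,0,0],"slide":[[40,0,2.5],[66,0,2.5],[76,0,2.5],[82,0,2.5],[88,0,2.5],[93,0,2.5],[98,0,2.5],[98,0,2.5]],"twist":[0,0,0,0,0,0,0,0]}' 20; python3 -c "
from h import *
print(ctrl.read_state()['contact_force'],T()[0])"
```

```text
clock: 4.32
tool_pos: [384.8, -337.1, 39.4]
orientation: [-37.0, 90.0, -32.9]
contact_force: [-1.6, -0.6, 0.4]
gripper_width: 0.3
[-1.55656641 -0.56783885  0.40916799] [ 384.77215019 -337.10206964   39.38152701]
```

```bash
python3 -m handwheel '{"gripper":[0,0,0,0],"slide":[[3,-4,0],[6,-4,0],[8,-4,0],[8,-4,0]],"twist":[0,0,0,0]}' 20; python3 - <<'E'
from h import *
c=cam("wrist");im=shot("wrist"); cv2.imwrite("pics/w2.png",cv2.resize(im[80:330,200:520],None,fx=2,fy=2)[:,:,::-1])
print(T()[0])
E
```

```text
clock: 4.65
tool_pos: [385.3, -342.1, 32.0]
orientation: [-63.3, 89.9, -59.2]
contact_force: [-1.1, 0.8, 5.6]
gripper_width: 0.5
[ 385.34584214 -342.09523124   32.20228358]
```

View pics/w2.png

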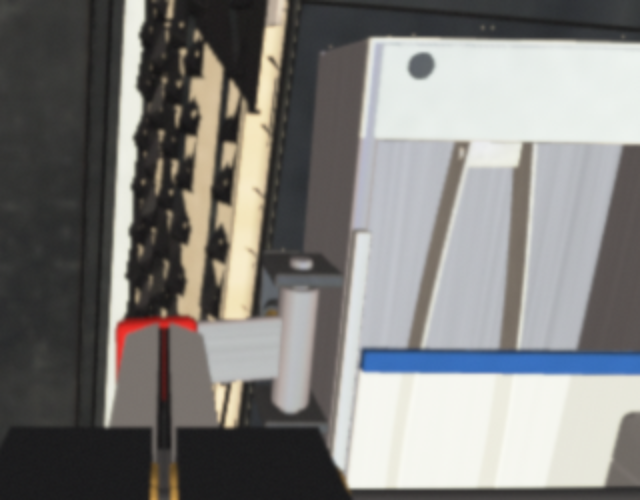

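```bash
python3 -m handwheel '{"gripper":[0,0,0],"slide":[[2,0,0],[3,0,0],[4,0,0]],"twist":[0,0,0]}' 20; python3 -m handwheel '{"gripper":[0,0,0,60,60,60],"slide":[[-30,0,0],[-70,0,0],[-110,0,0],[-120,0,0],[-120,0,0],[-120,0,0]],"twist":[0,0,0,0,0,0]}' 20;python3 - <<'E'
from h import *
c=cam("wrist");print(T()[0]);im=shot("wrist","w3.png")
for t in("shutter","serving_tongs","lever_pad"):
  for q in ctrl.regions_of(t,"wrist")[:1]: print(t,q["confidence"],q["xy"])
E
```

```text
clock: 4.95
tool_pos: [384.3, -342.1, 28.6]
orientation: [-117.1, 89.9, -113.0]
contact_force: [-3.8, -0.3, 8.4]
gripper_width: 0.6
clock: 5.45
tool_pos: [384.8, -341.0, 147.2]
orientation: [-37.7, 90.0, -33.6]
contact_force: [-0.4, -0.8, -0.4]
gripper_width: 17.3
[ 384.78489362 -341.0349516   147.22487157]
shutter 0.81 [394.7, 249.2]
serving_tongs 0.64 [399.3, 168.7]
lever_pad 0.77 [299.6, 212.9]
```

View pics/w3.png

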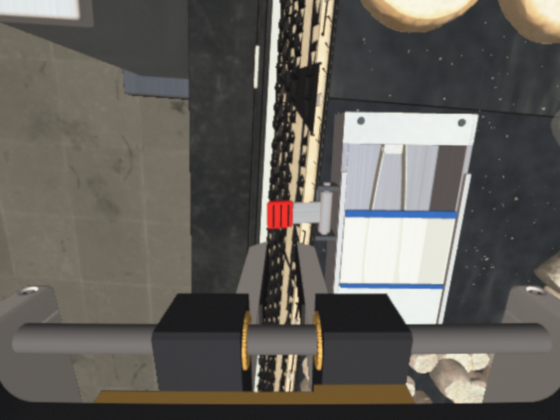

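```bash
python3 -m handwheel '{"gripper":[0,0,0,0,0,0],"slide":[[40,0,0],[80,0,0],[112,0,0],[118,0,0],[122,0,0],[122,0,0]],"twist":[0,0,0,0,0,0]}' 20; python3 -m handwheel '{"gripper":[0,0,0],"slide":[[2,0,0],[4,0,0],[4,0,0]],"twist":[0,0,0]}' 20;  python3 -m handwheel '{"gripper":[0,0,0],"slide":[[2,0,0],[4,0,0],[4,0,0]],"twist":[0,0,0]}' 20;python3 - <<'E'
from h import *
c=cam("wrist");print(T()[0],ctrl.read_state()["contact_force"],ctrl.read_state()["moment"]);im=shot("wrist");cv2.imwrite("pics/w4.png",im[:,:,::-1])
E
```

```text
clock: 6.15
tool_pos: [382.9, -339.3, 22.8]
orientation: [129.6, 89.6, 133.6]
contact_force: [0.3, 0.1, -0.2]
gripper_width: 0.9
clock: 6.4
tool_pos: [384.6, -340.6, 20.9]
orientation: [117.7, 89.9, 121.8]
contact_force: [-0.6, -0.4, 0.5]
gripper_width: 0.1
clock: 6.65
tool_pos: [385.3, -341.3, 17.1]
orientation: [-26.2, 89.9, -22.1]
contact_force: [-0.1, 0.7, 1.4]
gripper_width: 0.7
[ 385.31384721 -341.25564701   17.1465394 ] [-0.14882969  0.70380044  1.39339824] [-0.08524633  0.05601245 -0.00377529]
```

```bash
python3 -m handwheel '{"gripper":[0,0,0,60,60,60,60],"slide":[[-30,0,0],[-70,0,0],[-110,0,0],[-130,0,0],[-130,0,0],[-130,0,0],[-130,0,0]],"twist":[0,0,0,0,0,0,0]}' 20;python3 - <<'E'
from h import *
p,r=T();c=cam("wrist");print(p,np.degrees(np.arctan2(r[1,2],r[0,2])));im=shot("wrist","w5.png")
for t in("shutter","serving_tongs","lever_pad"):
  for q in ctrl.regions_of(t,"wrist")[:1]: print(t,q["confidence"],q["xy"])
np.save("c5.npy",c,allow_pickle=True)
E
```

```text
clock: 7.28
tool_pos: [384.7, -340.6, 146.2]
orientation: [111.6, 89.9, 115.7]
contact_force: [0.6, 0.3, -0.1]
gripper_width: 23.4
[ 384.67626851 -340.58781932  146.19543782] 4.093457356189615
shutter 0.83 [407.1, 292.1]
serving_tongs 0.83 [396.1, 201.9]
lever_pad 0.94 [298.9, 208.1]
```

View pics/w5.png

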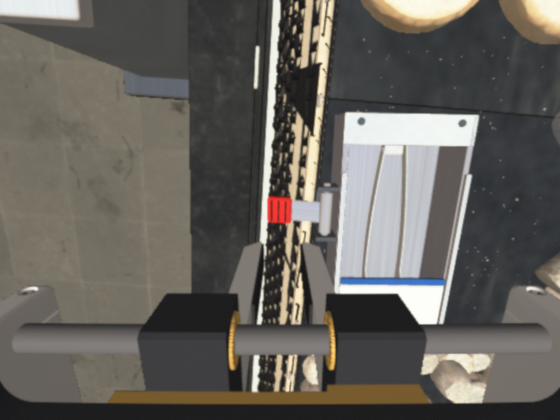

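```bash
python3 - <<'E'
from h import *
c=np.load("c5.npy",allow_pickle=True).item()
for n,uv,z in(("cornerL",(343,113),60),("cornerR",(478,115),60),("mouthL",(347,145),59),("mouthR",(466,147),59),("blueL",(341,281),65),("blueR",(443,282),65),
 ("clip",(394,150),24),("armL 200",(375,200),24),("armR 200",(405,200),24),("armL 230",(369,230),24),("armR 230",(404.5,230),24),("armL275",(365,275),24),("armR275",(402,275),24)):
  print(n,ray(uv,"wrist",z,c).round(1))
m=ctrl.regions_of("serving_tongs","wrist")[0]["mask"]
for r in range(145,285,12):
  k=np.where(m[r])[0]
  if len(k): print(r,k[0],k[-1],ray((k[0],r),"wrist",24,c)[:2].round(1),ray((k[-1],r),"wrist",24,c)[:2].round(1))
E
```

```text
cornerL [ 437.4 -240.7   60. ]
cornerR [ 569.6 -232.6   60. ]
mouthL [ 445.5 -270.6   59. ]
mouthR [ 565.7 -263.6   59. ]
blueL [ 457.1 -418.4   65. ]
blueR [ 572.1 -411.8   65. ]
clip [ 506.8 -273.3   24. ]
armL 200 [ 494.5 -332.1   24. ]
armR 200 [ 529.9 -329.5   24. ]
armL 230 [ 493.1 -369.6   24. ]
armR 230 [ 536.2 -366.6   24. ]
armL275 [ 497.3 -429.9   24. ]
armR275 [ 544.4 -426.6   24. ]
145 385 385 [ 495.7 -268.6] [ 495.7 -268.6]
157 380 407 [ 492.3 -282.1] [ 522.9 -279.9]
169 377 407 [ 491.  -295.8] [ 525.4 -293.3]
181 375 406 [ 490.9 -309.7] [ 526.8 -307.1]
193 373 406 [ 490.8 -323.9] [ 529.5 -321.1]
205 370 406 [ 489.5 -338.5] [ 532.2 -335.5]
217 367 405 [ 488.2 -353.5] [ 533.8 -350.2]
229 366 404 [ 489.3 -368.6] [ 535.4 -365.3]
241 365 403 [ 490.4 -384.1] [ 537.1 -380.8]
253 363 402 [ 490.3 -400.1] [ 538.8 -396.7]
265 362 400 [ 491.5 -416.3] [ 539.3 -413. ]
```

```bash
python3 -m handwheel '{"gripper":[72,72,72,72,72,72],"slide":[[0,8,60],[26,16,126],[26,16,126],[26,16,126],[26,16,126],[26,16,126]],"twist":[0.5,0.5,0.5,0.5,0.5,0.5]}' 20;python3 - <<'E'
from h import *
p,r=T();c=cam("wrist");print(p,np.degrees(np.arctan2(r[1,2],r[0,2])));im=shot("wrist","w6.png")
print(proj([p,p-[0,0,90]],c))
E
```

```text
clock: 8.03
tool_pos: [508.6, -315.7, 120.4]
orientation: [152.3, 89.8, 156.0]
contact_force: [0.3, 0.2, 0.7]
gripper_width: 71.9
[ 508.60365205 -315.7272988   120.38143287] 3.6562498517865305
[[281.28260412 237.28193409]
 [281.62778076 207.53477697]]
```

View pics/w6.png

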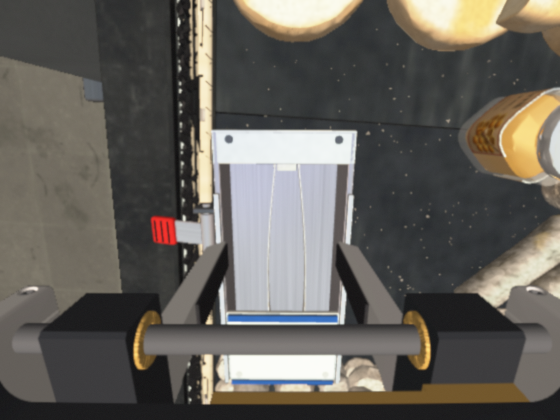

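```bash
python3 -m handwheel '{"gripper":[72,72,72,72,72,72],"slide":[[0,0,5],[30,0,5],[65,0,5],[90,0,5],[104,0,5],[106,0,5]],"twist":[0,0,0,0,0,0]}' 20; python3 -m handwheel '{"gripper":[72,72,72],"slide":[[3,0,0],[6,0,0],[7,0,0]],"twist":[0,0,0]}' 20
```

```text
clock: 8.58
tool_pos: [511.6, -314.9, 13.0]
orientation: [139.1, 89.7, 142.6]
contact_force: [0.3, 0.3, 0.1]
gripper_width: 71.8
clock: 8.83
tool_pos: [515.1, -316.7, 9.6]
orientation: [-39.9, 89.9, -36.3]
contact_force: [-0.5, -0.4, 0.0]
gripper_width: 72.1
```

```bash
python3 -m handwheel '{"gripper":[72,72,72],"slide":[[1,0,0],[2,0,0],[2,0,0]],"twist":[0,0,0]}' 20; python3 -c "
from h import *
print(T()[0],ctrl.read_state()['contact_force'])"
```

```text
clock: 9.08
tool_pos: [514.7, -316.0, 6.9]
orientation: [-35.2, 89.9, -31.6]
contact_force: [-0.2, -0.2, -0.5]
gripper_width: 71.6
[ 514.72944375 -316.02186177    6.90500815] [-0.18503171 -0.24388375 -0.54067892]
```

```bash
python3 -m handwheel '{"gripper":[0,0,0,0,0,0],"slide":[[0,0,0],[0,0,0],[0,0,0],[0,0,0],[0,0,0],[0,0,0]],"twist":[0,0,0,0,0,0]}' 12; python3 -c "
from h import *
print(T()[0],ctrl.read_state()['contact_force'])"
```

```text
clock: 9.58
tool_pos: [514.5, -315.8, 6.4]
orientation: [89.7, 90.0, 93.3]
contact_force: [0.1, 0.2, -0.2]
gripper_width: 35.3
[ 514.4749597  -315.79763827    6.38257921] [ 0.08209693  0.15895046 -0.20525661]
```

```bash
python3 -m handwheel '{"gripper":[0,0,0,0,0,0,0,0],"slide":[[0,-4,0],[0,-9,0],[0,-14,0],[0,-19,0],[0,-24,0],[0,-28,0],[0,-31,0],[0,-31,0]],"twist":[0,0,0,0,0,0,0,0]}' 12; python3 -m handwheel '{"gripper":[0,0,0,0,0],"slide":[[0,-2,0],[0,-4,0],[0,-6,0],[0,-8,0],[0,-8,0]],"twist":[0,0,0,0,0]}' 12;python3 -c "
from h import *
print(T()[0],ctrl.read_state()['contact_force'])"
```

```text
clock: 10.25
tool_pos: [516.5, -347.7, 6.3]
orientation: [-51.2, 90.0, -47.6]
contact_force: [-0.1, 0.1, 0.1]
gripper_width: 0.6
clock: 10.67
tool_pos: [517.1, -355.2, 6.4]
orientation: [-48.2, 90.0, -44.6]
contact_force: [0.1, 0.1, 0.2]
gripper_width: 0.4
[ 517.05581436 -355.15585818    6.40782012] [0.10535421 0.13201559 0.15350154]
```

```bash
python3 - <<'E'
from h import *
im=shot("wrist");s=shot("scene")
a=cv2.resize(im[100:330,170:400],(600,600));cv2.imwrite("pics/w7.png",np.hstack([a[:, :, ::-1]]))
cv2.imwrite("pics/s7.png",cv2.resize(s[150:350,240:480],(720,600))[:,:,::-1])
E
```

```text
(no output)
```

View pics/w7.png

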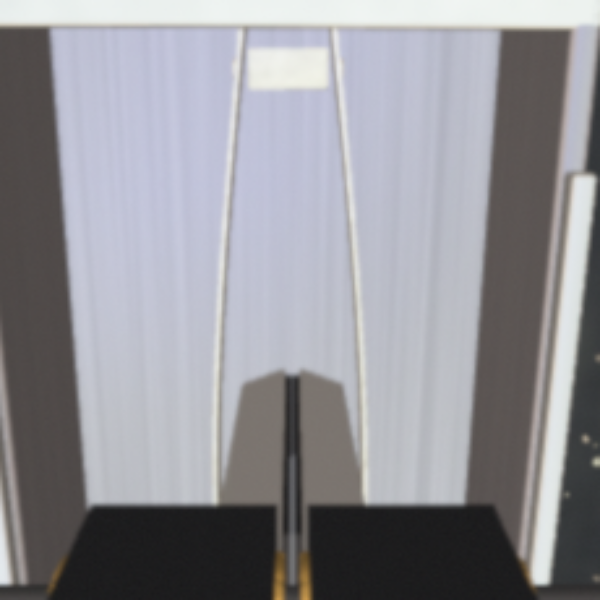

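```bash
python3 -m handwheel '{"gripper":[0,72,72,72,72,72,72],"slide":[[-10,0,0],[-12,10,0],[-12,25,0],[-12,35,0],[-12,35,0],[-12,35,0],[-12,35,0]],"twist":[0,0,0,0,0,0,0]}' 12; python3 -m handwheel '{"gripper":[72,72,72,72,72,72],"slide":[[6,0,0],[12,0,0],[18,0,0],[22,0,0],[24,0,0],[24,0,0]],"twist":[0,0,0,0,0,0]}' 12;python3 -c "
from h import *
print(T()[0],ctrl.read_state()['contact_force'])"
```

```text
clock: 11.35
tool_pos: [514.9, -319.6, 18.5]
orientation: [-65.9, 90.0, -62.2]
contact_force: [-0.4, 0.5, 0.5]
gripper_width: 36.8
clock: 11.85
tool_pos: [514.2, -319.6, -6.6]
orientation: [135.7, 89.9, 139.3]
contact_force: [-0.1, -0.1, -0.8]
gripper_width: 71.6
[ 514.16421666 -319.58745144   -6.63817706] [-0.06491899 -0.12643068 -0.80965852]
```

```bash
python3 -m handwheel '{"gripper":[72,72,72,72],"slide":[[2,0,0],[4,0,0],[6,0,0],[6,0,0]],"twist":[0,0,0,0]}' 12;python3 -m handwheel '{"gripper":[72,72,72,72],"slide":[[1,0,0],[2,0,0],[3,0,0],[3,0,0]],"twist":[0,0,0,0]}' 12
```

```text
clock: 12.18
tool_pos: [514.6, -319.7, -11.9]
orientation: [128.0, 90.0, 131.6]
contact_force: [-0.1, 1.3, -0.2]
gripper_width: 72.4
clock: 12.52
tool_pos: [514.6, -319.7, -14.8]
orientation: [120.7, 90.0, 124.3]
contact_force: [-0.9, -0.5, -0.5]
gripper_width: 72.3
```

```bash
python3 -m handwheel '{"gripper":[72,72,72,72],"slide":[[1,0,0],[2,0,0],[3,0,0],[3,0,0]],"twist":[0,0,0,0]}' 12;python3 -m handwheel '{"gripper":[72,72,72],"slide":[[1,0,0],[2,0,0],[2,0,0]],"twist":[0,0,0]}' 12
```

```text
clock: 12.85
tool_pos: [514.6, -319.7, -17.8]
orientation: [126.0, 90.0, 129.6]
contact_force: [-0.8, -0.0, -0.7]
gripper_width: 72.1
clock: 13.1
tool_pos: [514.6, -319.7, -19.8]
orientation: [126.3, 90.0, 129.9]
contact_force: [0.2, 0.0, 0.5]
gripper_width: 72.1
```

```bash
python3 -m handwheel '{"gripper":[72,72,72,72],"slide":[[1,0,0],[2,0,0],[3,0,0],[3,0,0]],"twist":[0,0,0,0]}' 12;python3 - <<'E'
from h import *
s=ctrl.read_state();print(s["contact_force"],T()[0])
c=cam("wrist");im=shot("wrist");np.save("c8.npy",c,allow_pickle=True)
cv2.imwrite("pics/w8.png",im[90:400,120:460][:,:,::-1])
E
```

```text
clock: 13.43
tool_pos: [514.6, -319.7, -22.9]
orientation: [123.7, 90.0, 127.3]
contact_force: [-0.6, -0.4, -1.1]
gripper_width: 72.0
[-0.58243149 -0.38261764 -1.11060781] [ 514.58604361 -319.69905189  -22.85966292]
```

View pics/w8.png

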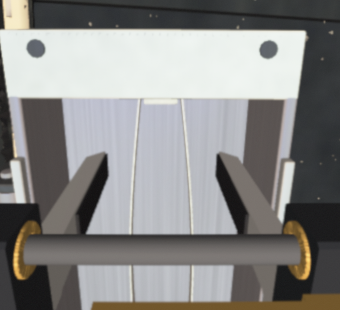

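```bash
python3 - <<'E'
from h import *
c=np.load("c8.npy",allow_pickle=True).item();print(c["position"],c["attitude"])
for z in(60,50,40,30,20):
  a=[ray((u+120,v+90),"wrist",z,c) for u,v in((1,32),(306,32),(36,48),(268,49))]
  print(z,np.linalg.norm(a[1]-a[0]).round(1),np.linalg.norm(a[3]-a[2]).round(1),a[0].round(1))
b=[ray((u+120,v+90),"wrist",0,c) for u,v in((131,200),(190,200))]
for z in(20,0,-20): print(z,np.linalg.norm(ray((251,290),"wrist",z,c)-ray((311,290),"wrist",z,c)))
E
```

```text
[ 510.01789182 -240.06300435  188.27288167] [1.64086835e+02 4.61629180e-02 3.56354789e+00]
60 129.1 99.4 [ 441.8 -240.8   60. ]
50 139.1 107.2 [ 436.5 -240.9   50. ]
40 149.2 115.0 [ 431.2 -241.    40. ]
30 159.3 122.7 [ 425.9 -241.    30. ]
20 169.3 130.5 [ 420.5 -241.1   20. ]
20 39.07579080012273
0 43.72012688225058
-20 48.364462964378426
```

```bash
python3 -m handwheel '{"gripper":[0,0,0,0,0,0,0,0],"slide":[[0,0,0],[0,0,0],[0,0,0],[0,0,0],[0,0,0],[0,0,0],[0,0,0],[0,0,0]],"twist":[0,0,0,0,0,0,0,0]}' 12; python3 -m handwheel '{"gripper":[0,0,0],"slide":[[0,0,0],[0,0,0],[0,0,0]],"twist":[0,0,0]}' 12
```

```text
clock: 14.15
tool_pos: [514.7, -319.8, -22.6]
orientation: [110.4, 90.0, 114.0]
contact_force: [-0.4, -0.5, 0.6]
gripper_width: 37.2
clock: 14.4
tool_pos: [514.7, -319.8, -22.6]
orientation: [105.3, 90.0, 108.9]
contact_force: [0.1, 0.7, 0.6]
gripper_width: 37.5
```

```bash
python3 -m handwheel '{"gripper":[0,0,0,0,0,0,0,0],"slide":[[0,-4,0],[0,-8,0],[0,-12,0],[0,-16,0],[0,-20,0],[0,-24,0],[0,-26,0],[0,-26,0]],"twist":[0,0,0,0,0,0,0,0]}' 12; python3 -m handwheel '{"gripper":[0,0,0],"slide":[[0,-3,0],[0,-6,0],[0,-6,0]],"twist":[0,0,0]}' 12; python3 -m handwheel '{"gripper":[0,0,0],"slide":[[0,-3,0],[0,-5,0],[0,-5,0]],"twist":[0,0,0]}' 12
```

```text
clock: 15.07
tool_pos: [516.5, -346.8, -22.6]
orientation: [-68.5, 89.9, -64.9]
contact_force: [-0.2, 0.8, 1.3]
gripper_width: 37.5
clock: 15.32
tool_pos: [516.8, -352.5, -22.6]
orientation: [-75.1, 90.0, -71.5]
contact_force: [0.2, -0.1, 1.4]
gripper_width: 37.6
clock: 15.57
tool_pos: [517.1, -357.3, -22.6]
orientation: [-78.4, 90.0, -74.8]
contact_force: [-0.4, 2.1, 2.7]
gripper_width: 37.2
```

```bash
python3 -m handwheel '{"gripper":[0,0],"slide":[[0,-2,0],[0,-2,0]],"twist":[0,0]}' 12; python3 - <<'E'
from h import *
s=ctrl.read_state();print(s["contact_force"],s["tool_pos"])
c=cam("wrist");im=shot("wrist");np.save("c9.npy",c,allow_pickle=True)
cv2.imwrite("pics/w9.png",im[90:400,120:460][:,:,::-1])
E
```

```text
clock: 15.73
tool_pos: [517.2, -359.1, -22.6]
orientation: [-54.1, 90.0, -50.5]
contact_force: [0.8, 1.2, 1.7]
gripper_width: 37.8
[0.81958918 1.16685572 1.65460505] [ 517.19469072 -359.05446174  -22.61776503]
```

View pics/w9.png

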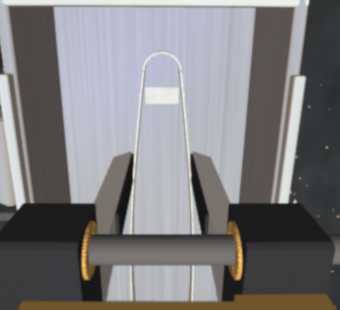

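```bash
python3 -m handwheel '{"gripper":[0,0,0,0,0,0,0,0],"slide":[[0,1,0],[0,2,0],[-3,2,0],[-7,2,0],[-11,2,0],[-15,2,0],[-20,2,0],[-20,2,0]],"twist":[0,0,0,0,0,0,0,0]}' 5; python3 -m handwheel '{"gripper":[0,0,0,0,0,0],"slide":[[-4,0,0],[-8,0,0],[-12,0,0],[-16,0,0],[-20,0,0],[-20,0,0]],"twist":[0,0,0,0,0,0]}' 5;python3 - <<'E'
from h import *
s=ctrl.read_state();print(s["contact_force"],s["tool_pos"])
im=shot("wrist");np.save("c10.npy",cam("wrist"),allow_pickle=True)
sc=shot("scene")
cv2.imwrite("pics/w10.png",np.hstack([cv2.resize(im[40:400,120:460],(378,400)),cv2.resize(sc[190:350,250:418],(420,400))])[:,:,::-1])
E
```

```text
clock: 16.45
tool_pos: [517.7, -357.3, -1.3]
orientation: [-39.9, 89.9, -36.3]
contact_force: [0.2, -0.1, -1.1]
gripper_width: 37.8
clock: 16.95
tool_pos: [517.6, -357.2, 18.5]
orientation: [-38.5, 89.9, -35.0]
contact_force: [-0.7, 0.0, -1.6]
gripper_width: 37.9
[-0.65223367  0.04582692 -1.63540728] [ 517.56725674 -357.15643051   18.45083342]
```

View pics/w10.png

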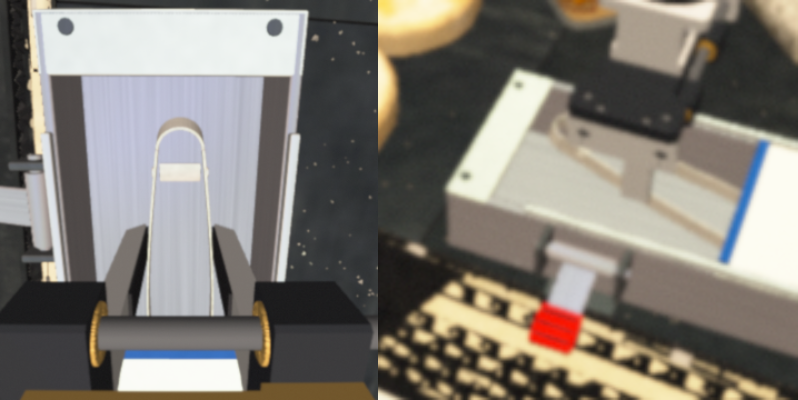

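```bash
python3 -m handwheel '{"gripper":[0,0,0,0,0,0,0,0],"slide":[[-3,4,0],[-6,9,0],[-8,14,0],[-10,20,0],[-12,26,0],[-14,32,0],[-16,38,0],[-16,38,0]],"twist":[0,0,0,0,0,0,0,0]}' 6; python3 -m handwheel '{"gripper":[0,0,0,0,0,0,0],"slide":[[-3,6,0],[-6,12,0],[-9,18,0],[-12,24,0],[-15,30,0],[-18,36,0],[-18,36,0]],"twist":[0,0,0,0,0,0,0]}' 6;python3 - <<'E'
from h import *
s=ctrl.read_state();print(s["contact_force"],s["tool_pos"])
im=shot("wrist");np.save("c11.npy",cam("wrist"),allow_pickle=True)
sc=shot("scene")
cv2.imwrite("pics/w11.png",np.hstack([cv2.resize(im[40:400,120:460],(378,400)),cv2.resize(sc[190:350,250:418],(420,400))])[:,:,::-1])
E
```

```text
clock: 17.72
tool_pos: [514.6, -317.2, 33.9]
orientation: [80.5, 90.0, 84.1]
contact_force: [0.0, 1.2, -1.2]
gripper_width: 37.9
clock: 18.3
tool_pos: [512.5, -281.6, 52.2]
orientation: [29.8, 90.0, 33.5]
contact_force: [-0.7, -1.8, -1.2]
gripper_width: 37.5
[-0.7068669  -1.84581264 -1.22484728] [ 512.50678364 -281.58469618   52.18784815]
```

View pics/w11.png

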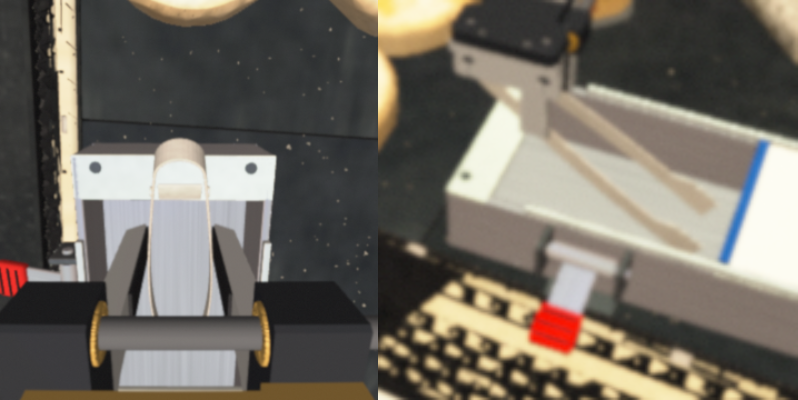

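```bash
python3 -m handwheel '{"gripper":[0,0,0,0,0,0,0,0],"slide":[[0,0,0],[0,0,0],[-10,0,0],[-25,0,0],[-45,0,0],[-65,0,0],[-85,0,0],[-105,0,0]],"twist":[0,0,0,0,0,0,0,0]}' 12; python3 -m handwheel '{"gripper":[0,0,0,0,0,0,0,0],"slide":[[-20,0,0],[-40,0,0],[-60,0,0],[-75,0,0],[-85,0,0],[-90,0,0],[-90,0,0],[-90,0,0]],"twist":[0,0,0,0,0,0,0,0]}' 12;python3 -m handwheel '{"gripper":[0,0,0,0,0,0],"slide":[[0,0,0],[0,0,0],[0,0,0],[0,0,0],[0,0,0],[0,0,0]],"twist":[0,0,0,0,0,0]}' 15;python3 - <<'E'
from h import *
s=ctrl.read_state();print(s["contact_force"],s["tool_pos"],abs(s["joint_velocities"]).max())
im=shot("wrist");sc=shot("scene")
cv2.imwrite("pics/w12.png",np.hstack([cv2.resize(im[40:400,120:460],(340,360)),cv2.resize(sc[60:340,200:480],(460,460))[:360]])[:,:,::-1]) if 0 else cv2.imwrite("pics/w12.png",np.hstack([cv2.resize(im[40:400,120:460],(340,460)),cv2.resize(sc[60:340,200:480],(460,460))])[:,:,::-1])
E
```

```text
clock: 19.07
tool_pos: [512.3, -283.2, 157.9]
orientation: [-44.1, 90.0, -40.5]
contact_force: [-0.5, -0.5, -1.0]
gripper_width: 37.2
clock: 19.73
tool_pos: [512.1, -282.8, 245.8]
orientation: [136.6, 89.9, 140.2]
contact_force: [-0.3, 0.0, -0.5]
gripper_width: 37.4
clock: 20.23
tool_pos: [512.3, -282.8, 246.2]
orientation: [124.5, 90.0, 128.1]
contact_force: [-0.2, 0.6, -1.1]
gripper_width: 37.3
[-0.15970772  0.5857764  -1.11033575] [ 512.34723672 -282.83424007  246.16321952] 0.20761336024674482
```

```bash
python3 - <<'E'
from h import *
shot("scene");shot("wrist")
for t in("serving_tongs","lever_pad","honey_pot","drum_cheese","ash_cheese"):
  for q in ctrl.regions_of(t,"scene")[:1]:
    ys,xs=np.where(q["mask"]);print(t,round(q["confidence"],2),q["xy"],xs.min(),xs.max(),ys.min(),ys.max())
T0=np.array([512,-283,246]) 
# expected tip pixel range if tilt 20..60deg, grip at TCP+45(+offset), tip 140mm behind
for a in(20,40,60): 
  a=np.radians(a); print(proj([T0+[10,-140*np.cos(a),45-140*np.sin(a)],T0+[-5,73*np.cos(a),45+73*np.sin(a)]],cam("scene")).round())
print([ (round(q["confidence"],2),q["xy"]) for q in ctrl.regions_of("serving_tongs","wrist")[:1]],ctrl.read_state()["gripper_width"])
E
```

```text
serving_tongs 0.74 [345.3, 167.6] 282 397 108 213
lever_pad 0.7 [323.0, 308.4] 311 345 287 331
honey_pot 0.6 [332.4, 177.5] 316 354 144 201
drum_cheese 0.78 [203.0, 161.4] 192 217 143 179
ash_cheese 0.64 [149.8, 218.2] 135 173 200 236
[[406. 182.]
 [279. 112.]]
[[387. 199.]
 [286. 101.]]
[[362. 207.]
 [298.  94.]]
[(0.78, [280.2, 208.7])] 37.237974694163725
```

```bash
python3 -c "
from h import *
print(ctrl.finish_job(), ctrl.read_state()['gripper_width'])"
```

```text
the job is handed in; nothing more can be done
the job is handed in; nothing more can be done
```

I pressed the lever until it snapped down and the shutter slid open, then let go. I gripped the tongs across both arms, slid them into the pocket and tilted them up through the mouth. I then drew them out and lifted them clear. The job was handed in at about 20 s of the 48 s, and no verdict was reported.

**Attempts that missed:** The first lever press did not latch, and the first grasp closed above the tongs. Both times the fingertips were about 15–27 mm higher than the reported tool height suggested. I never found out why. I got round it by going lower in small steps while watching the force.

**Last checks:**
- **Tongs:** they were held at 37 mm opening with 15 N commanded, and the arm was still. From their outline in the scene camera they hang at roughly 35–40°. The lower tip is at about z = 200 mm, roughly 140 mm above the top plate.
- **Lever:** it was clearly down with the shutter open in the last picture I could view. The network also found the pad lower in the final frame than at the start.
- **Jar and cheeses:** the network found them within about 5 pixels of where they were in the scene camera at the start.

I could not view the final picture because the 12-picture limit was reached, so the final checks rest on the networks and the state readings.

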